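# Slide the bottom into a drawer

## Robot

A 6-joint arm with a two-finger parallel gripper is mounted at the origin on a cart in front of the work surface, level with it; the furniture and walls round the work are solid. World frame = base frame: x ahead of the robot, y to its left, z up, the work surface at z = 0. Lengths are in m, angles in rad, forces in N, time in s.
With the tool pointing down it reaches from about 0.275 to 0.825 m from the base axis. Payload 5.2 kg.
Tool frame: the origin (TCP) lies on the centre line of the jaws, within the pads' length; the fingertips stand 22 mm ahead of it and the grasp point (between the pads) lies 3 mm ahead of it; z points along the fingers, y is the line along which they close (so a half turn about z gives the same grasp; the last joint's range is limited). The gripper opens to 93 mm and grips with 3 to 60 N. Pads are 15 mm wide; open, the fingers measure 128 mm over their backs; the gripper's body (75 mm by 188 mm) begins 65 mm behind the grasp point.
Start: joints at [-1.546, 0.259, 1.535, -0, 1.348, -0.203], TCP at [0.124, -0.536, 0.241] pointing down, gripper open.
Joint ranges: [-3.14, 3.14], [-0.91, 2.08], [0.19, 2.58], [-1.22, 4.36], [0.22, 2.71], [-3.12, 3.12]. Speed limits (rad/s): [2.57, 2.57, 3.14, 3.14, 3.14, 3.14].

## Interface

Orientations are given as a 3x3 rotation matrix whose columns are the frame's x, y, z axes.
In Python, from cell import r gives the robot as it stands. The module is installed in compiled form; this text tells all that it offers.
- The arm moves only by the shell command python3 -m inch 'ROWS' [FORCE]. ROWS is a JSON object of lists of equal length, an entry for each row: "travel": the shift along the tool's x, y, z in mm, a list of three; "dr": the turn, a rotation vector about the tool's x, y, z in rad, a list of three; "grip": the opening, from -1 (shut) to 1 (fully open). A call has 1 to 8 rows; each row shifts and turns the commanded pose from where the row before left it, along the tool's axes as they then stand; what a row does not reach is not made up. A row lasts 1/10 s, in which the tool goes at most 50 mm and 8.59 degrees, less where a joint would pass 70% of its speed; a pose out of reach is approached as far as the arm can. A call with a gripper value outside its range is refused whole. The fingers move at their own pace and stop on an object; FORCE is the grip in N (left out, the last holds). Time passes only in rows, so rows that do not move let the fingers close. It gives the time, the measured TCP pose, the force, the opening and the grip force at its end, in the units of the state.
- r.sense(): the state, without advancing time (a new reading comes with each control period).
- r.capture(name): name is "side" or "top" or "wrist"; returns a dict with "img" (420x560x3 uint8, blue, green, red), "depth" (420x560 float32, m along the optical axis (not along the pixel's ray), 0 where there is no reading), "fx", "fy", "cx", "cy" (pixels), "world_from_camera" (4x4, takes a point from camera to world coordinates). Camera axes: x right, y down, z forward; pixel columns grow to the right and rows downward; lengths in m; the calibration is good to about 2 mm. A picture is of the moment at which its call begins.
- r.finish_job(): hands the job in; it is judged then, once.
The state is a dict: "time_s": time; "joint_positions": joint angles; "qd": joint speeds; "tau": joint torques, N m; "ee_pos": TCP position; "eef_rot": TCP orientation; "contact_force": force on the tool from outside, world axes, zero at the start; "ft_torque": the same for the moment, N m; "finger_gap": finger opening in m; "grip_force": force on a finger pad.
Only numpy, scipy, OpenCV 4.12 (cv2) and the standard library are available. Lean on these libraries where they do the work, as an engineer would, in place of code of your own. Each camera call takes 0.05 s, during which the arm holds its last target. There are 200 camera calls.

## Task

The small drawer standing upside down in the assembly jig still lacks its bottom: the white-faced panel that stands on edge in the kerfed rack. Slide that panel into the drawer's grooves from the open back, white face to the inside of the drawer (down) and slotted end at the back, until it is fully home, flush with the back. Leave the other two panels in the rack, do not tip or push away the things standing about, and let go at the end.

Things in the scene. Friction and masses are not known exactly. Their poses are not given: they have to be found in the camera images.
- panel: Drawer bottom, plywood 120 x 60 x 6 mm, 60 g, one face white, one bare. Origin in the middle of the slab; x along the 120 mm length to its nose, y across the width, z out of the bare face (white looks to -z). It starts on its long edge in one of the rack's kerfs, y up, white towards rack -x, top edge 80 mm over the bench, leaning up to 7 degrees. Let go at a lean on the bench, it falls flat.
- panel_tail (a point): Middle of the panel's tail end (panel x = -60 mm), mid thickness. The tail has an open screw slot 7 mm wide and 20 mm long in its middle; it ends at the drawer's back.
- panel_nose (a point): Middle of the panel's nose end (panel x = 60 mm), mid thickness. The last 8 mm are bevelled to 50 mm wide and 2.5 mm thick; the nose goes first into the grooves.
- panel_white (a point): Middle of the panel's white face (panel z = -3 mm). Face down in the drawer at the end.
- drawer: Wooden drawer upside down in a plywood jig, fixed to the bench. Origin on the bench under its middle; x from the open back (outer face x = -62 mm) to the front (x = 52 to 66, dark knob outside), z up. 74 mm wide, from z = 9 to 63. Jig base 9 mm thick, x = -80 to 92, y = -62 to 62, with 27 mm high cleats beside the drawer. Panel home: its origin at x = -2, y = 0, z = 49, axes parallel.
- drawer_mouth (a point): Middle of the upper edge of the drawer's back, outer face (drawer x = -62, y = 0, z = 46 mm). The back, 10 mm thick, is only this high, so the panel slides in over it towards drawer +x; home, its tail is flush with this face, the nose some 1 mm short of the end of the groove in the front (x = 59).
- groove_left (a point): Mouth of the groove in the drawer's +y side, middle of its bottom (drawer x = -62, y = 31.25, z = 50 mm). Grooves are 8 mm high (z = 46 to 54), 62.5 mm apart bottom to bottom, in sides 12 mm thick (y = 25 to 37) with 9 mm lips above, 50 mm between the lips.
- groove_right (a point): Mouth of the groove in the drawer's -y side, middle of its bottom (drawer x = -62, y = -31.25, z = 50 mm). Both grooves and the panel are waxed: held level and straight it slides with under 2 N; pushed down or askew at its tail it jams.
- rack: Length of 2x4 with three saw kerfs, fixed to the bench: 165 mm along x, 89 mm along y, 38 mm high; origin on the bench under its middle, z up. Kerfs run along y at x = -55, 0 and 55 mm, 8 mm wide, floor at z = 20 mm. Each holds one panel on edge; which panel stands in which kerf varies.
- hardboard: Dark brown panel 112 x 68 x 6 mm for another drawer, loose on edge in a kerf, top 88 mm over the bench; it stays there. Origin in its middle, x along its length, y up.
- blue_panel: Blue panel 96 x 52 x 6 mm for another drawer, loose on edge in a kerf, top 72 mm over the bench; it stays there. Origin in its middle, x along its length, y up.
- mitre_saw: Mitre saw bolted to the bench on the left, always in the same place; up to 296 mm high, its blade and motor at world y over 50 mm. Its right wing covers world x = 330 to 460 mm up to y = -90 mm: 51 mm high, with a 105 mm high fence near x = 390 mm. The bench between wing, drawer and rack is free.
- glue_bottle: Yellow glue bottle with orange nozzle, 59 mm across, 183 mm high, loose bystander; origin under its middle.
- nail_jar: Glass jar of nails, 66 mm across, 86 mm high, loose bystander; origin under its middle.

How it is judged:
At the end, for the whole second after the job is handed in: The white-faced panel lies in the drawer's grooves, white face down, its slotted tail within 3 mm of flush with the outer face of the back and its nose in the front's groove (both ends within 3.5 mm of the drawer's middle line, flat within 3.4 degrees), at rest and released (x of panel_tail in the frame of drawer between -0.065 and -0.059 m and x of panel_nose in the frame of drawer between 0.055 and 0.061 m and y of panel_tail in the frame of drawer between -0.0035 and 0.0035 m and y of panel_nose in the frame of drawer between -0.0035 and 0.0035 m and z of panel_white in the frame of drawer between 0.044 and 0.0495 m and z of panel_tail in the frame of drawer between 0.046 and 0.053 m and angle between the z axis of panel and the z axis of drawer, either way round below 0.06 rad and linear speed of panel below 0.01 m/s); the robot touches nothing.
It fails at once if the glue bottle is tipped (over 20 degrees) or shoved more than 4 cm (distance of glue_bottle from where it was at the start of the episode above 0.04 m or angle between glue_bottle's own z axis and vertical above 0.35 rad).
It fails at once if the nail jar is tipped (over 20 degrees) or shoved more than 4 cm (distance of nail_jar from where it was at the start of the episode above 0.04 m or angle between nail_jar's own z axis and vertical above 0.35 rad).
It fails at once if the brown panel is pulled or knocked out of its kerf (moved more than 3 cm) (distance of hardboard from where it was at the start of the episode above 0.03 m).
It fails at once if the blue panel is pulled or knocked out of its kerf (moved more than 3 cm) (distance of blue_panel from where it was at the start of the episode above 0.03 m).
It also fails if it takes over 69 s, if anything falls off the work surface, if the arm or the gripper's body presses on something with over 40 N, if the wrist force passes 120 N, or if a joint passes its speed limit or range.

## Working session

There is one attempt and no reset: what is moved stays moved. The work goes in short steps, Python scripts to look and compute and a shell command to move; the robot and the scene stay as the last step left them, time stands still between calls to the robot, and variables do not carry over. Pictures are saved under pics/ and viewed, at most 10 in all, crops included, and the job is handed in when it is done.

```bash
mkdir -p pics; cat > h.py <<'E'
import numpy as np, cv2, pickle
from cell import r
def cap(n,tag):
    c=r.capture(n); cv2.imwrite(f'pics/{tag}.png',c['img']); pickle.dump(c,open(f'pics/{tag}.pkl','wb')); return c
def cloud(c):
    d=c['depth'];v,u=np.indices(d.shape)
    P=np.stack([(u-c['cx'])/c['fx']*d,(v-c['cy'])/c['fy']*d,d,np.ones_like(d)],-1)@np.array(c['world_from_camera']).T
    P=P[...,:3].copy();P[d==0]=np.nan;return P
def load(tag): return pickle.load(open(f'pics/{tag}.pkl','rb'))
E
python3 - <<'E'
from h import *
s=r.sense();print(s['ee_pos'],s['eef_rot'],s['time_s'],s['finger_gap'])
a=cap('top','top1')['img'];b=cap('side','side1')['img']
for n in('top1','side1'):print(np.round(load(n)['world_from_camera'],3))
E
```

```text
[ 0.12421837 -0.53525619  0.23982606] [[ 9.74167846e-01  2.25825164e-01 -5.19182243e-05]
 [ 2.25824886e-01 -9.74166233e-01  1.80889360e-03]
 [ 3.57916711e-04 -1.77389041e-03 -9.99998363e-01]] 0.0 0.09296601491451295
[[ 0.007 -0.994  0.109  0.386]
 [-1.    -0.006  0.011 -0.183]
 [-0.01  -0.109 -0.994  1.261]
 [ 0.     0.     0.     1.   ]]
[[-0.997  0.074 -0.031  0.52 ]
 [ 0.079  0.837 -0.541  0.294]
 [-0.014 -0.542 -0.84   0.816]
 [ 0.     0.     0.     1.   ]]
```

View pics/top1.png

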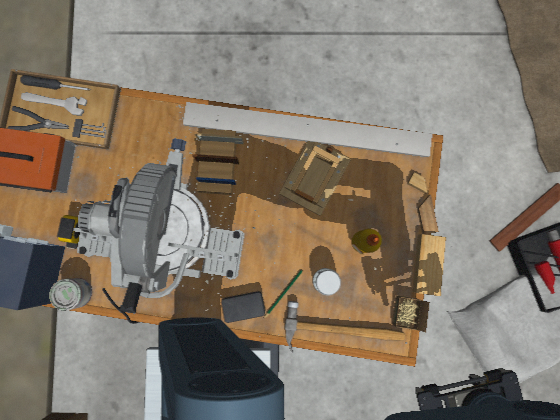

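View pics/side1.png

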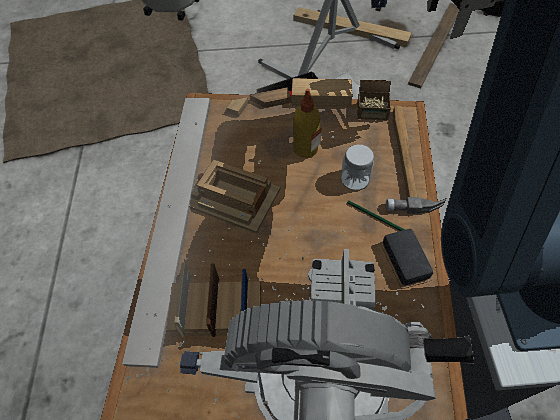

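```bash
python3 - <<'E'
from h import *
t=load('top1');s=load('side1')
a=cv2.resize(t['img'][115:225,180:360],None,fx=4,fy=4,interpolation=cv2.INTER_CUBIC)
b=cv2.resize(s['img'][150:345,160:300],None,fx=3,fy=3,interpolation=cv2.INTER_CUBIC)
cv2.imwrite('pics/c1.png',cv2.convertScaleAbs(a,alpha=1.6,beta=10));cv2.imwrite('pics/c2.png',cv2.convertScaleAbs(b,alpha=1.6,beta=10))
P=cloud(t)
for u,v in[(220,137),(217,158),(217,181),(220,148),(218,172),(300,177),(325,155),(290,190),(367,240),(372,238),(326,282),(240,215)]:print(u,v,np.round(P[v,u],3))
E
```

```text
220 137 [ 0.686 -0.03   0.079]
217 158 [ 0.631 -0.024  0.082]
217 181 [ 0.576 -0.023  0.065]
220 148 [ 0.667 -0.026  0.037]
218 172 [ 0.604 -0.021  0.034]
300 177 [ 0.588 -0.233  0.061]
325 155 [ 0.645 -0.296  0.06 ]
290 190 [ 0.562 -0.209  0.006]
367 240 [ 0.427 -0.384  0.149]
372 238 [ 0.431 -0.391  0.172]
326 282 [ 0.327 -0.295  0.081]
240 215 [ 0.496 -0.077  0.002]
```

View pics/c1.png

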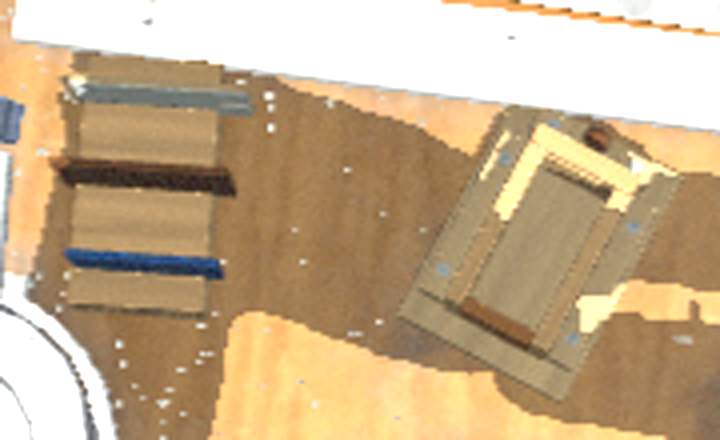

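View pics/c2.png

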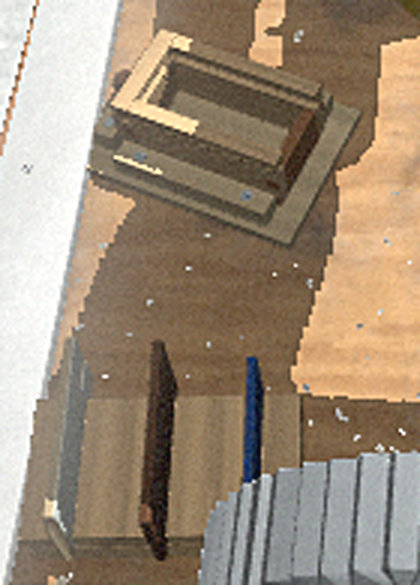

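The far kerf (c1 ≈ (160,97)) holds the white/bare panel. Brown is in the middle and blue is nearest. The drawer's knob points away to the right (c1 (600,135)), with the low back at (500,320). I'll move over them for a close look.

```bash
python3 -m inch '{"travel":[[0,0,-40],[0,0,-40],[0,0,-40],[0,0,-30],[36,-20,0],[36,-20,0],[36,-20,0],[36,-20,0]],"dr":[[0,0,0],[0,0,0],[0,0,0],[0,0,0],[0,0,0],[0,0,0],[0,0,0],[0,0,0]],"grip":[1,1,1,1,1,1,1,1]}'
python3 -m inch '{"travel":[[36,-20,0],[36,-20,0],[36,-20,0],[36,-20,0],[36,-20,0],[36,-20,0],[36,-20,0],[0,0,0]],"dr":[[0,0,0],[0,0,0],[0,0,0],[0,0,0],[0,0,0],[0,0,0],[0,0,0],[0,0,0]],"grip":[1,1,1,1,1,1,1,1]}'
python3 - <<'E'
from h import *
c=cap('wrist','w1');print(np.round(c['world_from_camera'],3),c['fx'])
cv2.imwrite('pics/w1b.png',cv2.convertScaleAbs(c['img'],alpha=1.5,beta=10))
E
```

```text
time_s: 0.9
ee_pos: [0.2472, -0.4241, 0.3903]
eef_rot: [[0.974, 0.225, -0.0], [0.225, -0.974, 0.001], [0.0, -0.001, -1.0]]
contact_force: [0.2, 0.1, 0.2]
finger_gap: 0.0934
grip_force: 0.0
time_s: 1.7
ee_pos: [0.4629, -0.2284, 0.39]
eef_rot: [[0.973, 0.231, 0.0], [0.231, -0.973, 0.002], [0.001, -0.002, -1.0]]
contact_force: [0.8, 0.2, -0.4]
finger_gap: 0.093
grip_force: 0.0
[[ 0.232 -0.94  -0.249  0.531]
 [-0.973 -0.225 -0.058 -0.212]
 [-0.002  0.256 -0.967  0.534]
 [ 0.     0.     0.     1.   ]] 343.4412312623509
```

View pics/w1b.png

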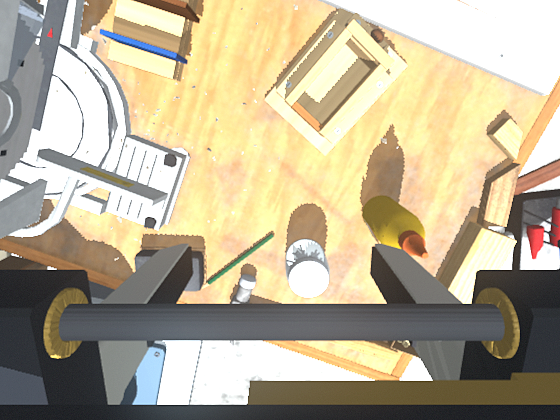

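```bash
python3 -m inch '{"travel":[[33,-19,0],[33,-19,0],[33,-19,0],[33,-19,0],[33,-19,0],[0,0,0]],"dr":[[0,0,0],[0,0,0],[0,0,0],[0,0,0],[0,0,0],[0,0,0]],"grip":[1,1,1,1,1,1]}'
python3 - <<'E'
from h import *
print(r.sense()['joint_positions'])
c=cap('wrist','w2');t=cap('top','top2')
P=cloud(c)
a=cv2.resize(c['img'][0:260,60:560],None,fx=1.6,fy=1.6,interpolation=cv2.INTER_CUBIC)
cv2.imwrite('pics/w2b.png',cv2.convertScaleAbs(a,alpha=1.5,beta=10))
P=cloud(load('top1'))
m=(P[...,0]>.55)&(P[...,1]>-.12)&(P[...,2]>.1)&(P[...,1]<.2)
print('tall stuff',P[m].min(0),P[m].max(0))
for y in (.03,.06,.1):
  m2=m&(P[...,1]<y);print(y,m2.sum(),P[m2].max(0) if m2.any() else 0)
E
```

```text
time_s: 2.35
ee_pos: [0.6012, -0.1006, 0.3892]
eef_rot: [[0.974, 0.228, -0.001], [0.228, -0.974, 0.002], [-0.001, -0.002, -1.0]]
contact_force: [0.2, -0.1, 0.4]
finger_gap: 0.0931
grip_force: 0.0
[-3.49133512e-01  3.23436396e-01  1.09373061e+00  1.04487879e-03
  1.72606830e+00  9.91297497e-01]
tall stuff [0.55000137 0.0682478  0.10070394] [0.60008425 0.15630318 0.26046659]
0.03 0 0
0.06 0 0
0.1 400 [0.59773494 0.09989321 0.25293236]
```

View pics/w2b.png

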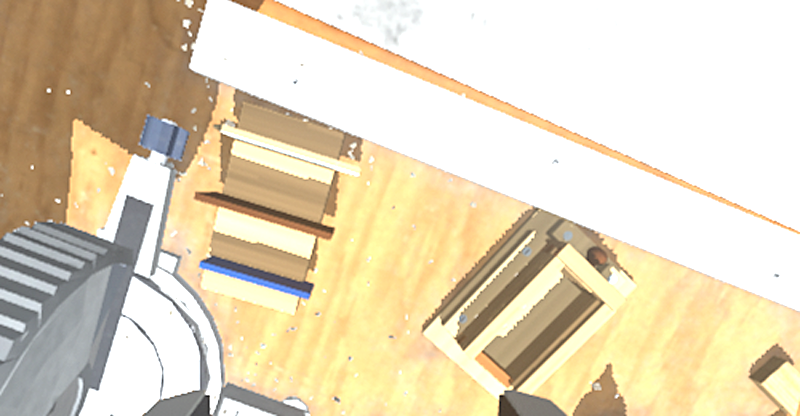

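```bash
python3 - <<'E'
from h import *
for n in('side1','top1','top2','w2'):
  c=load(n);P=cloud(c);I=c['img'].astype(float)
  m=(P[...,0]>.66)&(P[...,0]<.72)&(P[...,1]>-.12)&(P[...,1]<.06)&(P[...,2]>.044)&(P[...,2]<.09)
  print(n,m.sum(), 'cam',np.round(np.array(c['world_from_camera'])[:3,3],2))
  for y0 in np.arange(-.12,.06,.02):
    for z0,z1 in((.044,.06),(.06,.074),(.074,.09)):
      k=m&(P[...,1]>=y0)&(P[...,1]<y0+.02)&(P[...,2]>=z0)&(P[...,2]<z1)
      if k.sum()>2:print('%.2f z%.3f n%d x%.4f rgb %s ymin %.4f ymax %.4f'%(y0,z0,k.sum(),np.median(P[k][:,0]),np.round(np.median(I[k],0))[::-1],P[k][:,1].min(),P[k][:,1].max()))
E
```

```text
side1 542 cam [0.52 0.29 0.82]
-0.10 z0.044 n4 x0.6838 rgb [76. 72. 65.] ymin -0.0840 ymax -0.0803
-0.10 z0.060 n5 x0.6839 rgb [69. 66. 65.] ymin -0.0840 ymax -0.0800
-0.10 z0.074 n12 x0.6863 rgb [88. 84. 75.] ymin -0.0851 ymax -0.0801
-0.08 z0.044 n20 x0.6846 rgb [70. 69. 64.] ymin -0.0797 ymax -0.0604
-0.08 z0.060 n19 x0.6845 rgb [68. 68. 66.] ymin -0.0788 ymax -0.0610
-0.08 z0.074 n40 x0.6870 rgb [84. 78. 68.] ymin -0.0788 ymax -0.0603
-0.06 z0.044 n20 x0.6855 rgb [66. 66. 62.] ymin -0.0594 ymax -0.0415
-0.06 z0.060 n20 x0.6856 rgb [68. 67. 64.] ymin -0.0585 ymax -0.0411
-0.06 z0.074 n40 x0.6881 rgb [84. 78. 70.] ymin -0.0596 ymax -0.0411
-0.04 z0.044 n23 x0.6869 rgb [64. 64. 62.] ymin -0.0390 ymax -0.0201
-0.04 z0.060 n21 x0.6867 rgb [65. 66. 63.] ymin -0.0397 ymax -0.0211
-0.04 z0.074 n45 x0.6894 rgb [84. 78. 69.] ymin -0.0397 ymax -0.0200
-0.02 z0.044 n25 x0.6880 rgb [64. 64. 61.] ymin -0.0194 ymax -0.0012
-0.02 z0.060 n18 x0.6881 rgb [64. 64. 63.] ymin -0.0191 ymax -0.0001
-0.02 z0.074 n48 x0.6899 rgb [83. 77. 67.] ymin -0.0196 ymax -0.0001
0.00 z0.044 n26 x0.6893 rgb [61. 60.
[... 2318 characters left out ...]
0.04 z0.044 n5 x0.6841 rgb [130. 141. 142.] ymin -0.0363 ymax -0.0216
-0.04 z0.060 n5 x0.6841 rgb [170. 185. 188.] ymin -0.0389 ymax -0.0214
-0.04 z0.074 n82 x0.6869 rgb [210. 187. 143.] ymin -0.0399 ymax -0.0200
-0.02 z0.044 n4 x0.6851 rgb [128. 140. 142.] ymin -0.0179 ymax -0.0032
-0.02 z0.060 n5 x0.6854 rgb [166. 182. 185.] ymin -0.0177 ymax -0.0001
-0.02 z0.074 n83 x0.6882 rgb [210. 187. 141.] ymin -0.0199 ymax -0.0000
0.00 z0.044 n4 x0.6862 rgb [130. 141. 142.] ymin 0.0004 ymax 0.0194
0.00 z0.060 n5 x0.6864 rgb [143. 158. 161.] ymin 0.0035 ymax 0.0184
0.00 z0.074 n85 x0.6894 rgb [211. 187. 140.] ymin 0.0003 ymax 0.0198
0.02 z0.074 n50 x0.6905 rgb [204. 179. 134.] ymin 0.0200 ymax 0.0349
```

```bash
cat >> h.py <<'E'
def drawer(n):
    c=load(n);P=cloud(c);m=(P[...,2]>.056)&(P[...,2]<.068)&(P[...,0]>.5)&(P[...,0]<.72)&(P[...,1]<-.15)&(P[...,1]>-.36)
    k,l,st,_=cv2.connectedComponentsWithStats(m.astype(np.uint8)); i=1+st[1:,4].argmax();Q=P[l==i]
    (cx,cy),(w,h),a=cv2.minAreaRect((Q[:,:2]*1000).astype(np.float32))
    if w<h: w,h,a=h,w,a+90
    a=(a+90)%180-90; t=np.radians(a);o=np.array([cx,cy])-2*np.array([np.cos(t),np.sin(t)])
    return Q[:,2].mean(),w,h,a,o
E
python3 - <<'E'
from h import *
for n in('top1','w1','w2'):print(n,drawer(n))
P=cloud(load('w2'))
m=(P[...,0]>.66)&(P[...,0]<.72)&(P[...,1]>-.12)&(P[...,1]<.06)&(P[...,2]>.072)&(P[...,2]<.09)
Q=P[m];print(np.polyfit(Q[:,1],Q[:,0],1))
for y in np.arange(-.088,.04,.006):
  k=Q[abs(Q[:,1]-y)<.003]
  if len(k):print(round(y,3),np.median(k[:,2]).round(4),np.median(k[:,0]).round(4))
m=(P[...,0]>.6)&(P[...,0]<.65)&(P[...,1]>-.12)&(P[...,1]<.06)&(P[...,2]>.075)&(P[...,2]<.1);print('brown',np.nanmedian(P[m],0))
for x in np.arange(.7,.8,.01):
  m=(abs(P[...,0]-x)<.005)&(abs(P[...,1]+.03)<.03);print(round(x,3),np.nanmedian(P[m][:,2]).round(4))
E
```

```text
top1 (np.float64(0.06174396115922017), 128.77203369140625, 74.248291015625, -28.153644561767578, array([ 595.20696595, -270.3948258 ]))
w1 (np.float64(0.0631730281317019), 127.92133331298828, 74.40522003173828, -27.89071273803711, array([ 592.75044451, -271.56055116]))
w2 (np.float64(0.06282200788444885), 128.2820587158203, 75.33663177490234, -28.05898666381836, array([ 592.94100502, -271.46698472]))
[0.0613741  0.68882148]
-0.082 0.0804 0.6843
-0.076 0.0807 0.6837
-0.07 0.0806 0.6848
-0.064 0.0805 0.6847
-0.058 0.0806 0.6855
-0.052 0.0806 0.6855
-0.046 0.0807 0.6857
-0.04 0.0803 0.6865
-0.034 0.0803 0.6866
-0.028 0.0803 0.6869
-0.022 0.0804 0.6876
-0.016 0.0803 0.6878
-0.01 0.0806 0.6879
-0.004 0.0803 0.689
0.002 0.0803 0.6887
0.008 0.0808 0.6893
0.014 0.0806 0.6897
0.02 0.0804 0.6901
0.026 0.08 0.6906
0.032 0.0775 0.6906
brown [ 0.63320209 -0.01780494  0.0882914 ]
0.7 0.0383
0.71 0.0384
0.72 0.012
0.73 0.0163
0.74 0.0164
0.75 0.0164
0.76 0.0163
0.77 0.0164
0.78 0.0163
0.79 0.0004
0.8 0.0003
```

```bash
python3 -m inch '{"travel":[[0,0,0],[0,0,0],[0,0,0],[0,0,0],[0,0,0],[0,0,0],[0,0,0],[0,0,0]],"dr":[[0,0,-0.14],[0,0,-0.14],[0,0,-0.14],[0,0,-0.14],[0,0,-0.14],[0,0,-0.14],[0,0,-0.14],[0,0,-0.14]],"grip":[-0.355,-0.355,-0.355,-0.355,-0.355,-0.355,-0.355,-0.355]}'
python3 -m inch '{"travel":[[0,0,0],[0,0,0],[0,0,0]],"dr":[[0,0,-0.14],[0,0,-0.02],[0,0,0]],"grip":[-0.355,-0.355,-0.355]}'
cat >> h.py <<'E'
def delta(p,yaw=None):
    s=r.sense();R=np.array(s['eef_rot']);e=np.array(s['ee_pos'])
    print('travel mm',np.round(1000*R.T@(np.array(p)-e),1),'yaw',np.degrees(np.arctan2(R[1,0],R[0,0])).round(2))
    if yaw is not None: print('dz',(-(np.radians(yaw)-np.arctan2(R[1,0],R[0,0]))).round(4))
E
python3 -c "
from h import *
delta([.6873,-.0245,.12],86.5)"
```

```text
time_s: 3.25
ee_pos: [0.5982, -0.1045, 0.391]
eef_rot: [[0.218, 0.976, -0.0], [0.976, -0.218, -0.001], [-0.001, -0.0, -1.0]]
contact_force: [-0.4, 0.5, 0.4]
finger_gap: 0.0335
grip_force: 0.0
time_s: 3.55
ee_pos: [0.5988, -0.1037, 0.3909]
eef_rot: [[0.068, 0.998, 0.0], [0.998, -0.068, -0.0], [-0.0, 0.0, -1.0]]
contact_force: [0.6, -0.1, 0.4]
finger_gap: 0.0303
grip_force: 0.0
travel mm [ 85.1  83.  270.9] yaw 86.12
dz -0.0066
```

```bash
python3 -m inch '{"travel":[[28.4,27.7,0],[28.4,27.7,0],[28.3,27.6,0],[0,0,40],[0,0,45],[0,0,45],[0,0,45],[0,0,45]],"dr":[[0,0,-0.006],[0,0,0],[0,0,0],[0,0,0],[0,0,0],[0,0,0],[0,0,0],[0,0,0]],"grip":[-0.355,-0.355,-0.355,-0.355,-0.355,-0.355,-0.355,-0.355]}'
python3 -m inch '{"travel":[[0,0,30],[0,0,20],[0,0,0]],"dr":[[0,0,0],[0,0,0],[0,0,0]],"grip":[-0.355,-0.355,-0.355]}'
python3 - <<'E'
from h import *
delta([.6873,-.0245,.079],86.5)
c=cap('wrist','w3');P=cloud(c)
m=(P[...,0]>.66)&(P[...,0]<.72)&(P[...,1]>-.12)&(P[...,1]<.06)&(P[...,2]>.072)&(P[...,2]<.09)
print(m.sum())
if m.sum()>20:
  Q=P[m];print(np.polyfit(Q[:,1],Q[:,0],1),Q.min(0),Q.max(0))
E
```

```text
time_s: 4.35
ee_pos: [0.687, -0.0229, 0.1692]
eef_rot: [[0.061, 0.998, 0.0], [0.998, -0.061, -0.0], [-0.0, 0.0, -1.0]]
contact_force: [0.4, -0.4, 0.1]
finger_gap: 0.0298
grip_force: 0.0
time_s: 4.65
ee_pos: [0.6849, -0.0225, 0.1167]
eef_rot: [[0.06, 0.998, -0.007], [0.998, -0.06, 0.001], [0.001, -0.007, -1.0]]
contact_force: [-0.3, 1.2, 0.1]
finger_gap: 0.0301
grip_force: 0.0
travel mm [-1.9  2.8 37.7] yaw 86.54
dz 0.0008
1746
[0.05872026 0.68958979] [ 0.68203834 -0.08472868  0.07281334] [0.69415779 0.03563123 0.08236348]
```

```bash
python3 -m inch '{"travel":[[-2,3,15],[0,0,15],[0,0,7],[0,0,0]],"dr":[[0,0,0],[0,0,0],[0,0,0],[0,0,0]],"grip":[-0.355,-0.355,-0.355,-0.355]}'
python3 -m inch '{"travel":[[0,0,0],[0,0,0],[0,0,0],[0,0,0],[0,0,0],[0,0,0]],"dr":[[0,0,0],[0,0,0],[0,0,0],[0,0,0],[0,0,0],[0,0,0]],"grip":[-1,-1,-1,-1,-1,-1]}' 25
```

```text
time_s: 5.1
ee_pos: [0.6894, -0.0242, 0.082]
eef_rot: [[0.057, 0.998, -0.003], [0.998, -0.057, 0.001], [0.0, -0.003, -1.0]]
contact_force: [0.2, 0.2, 0.3]
finger_gap: 0.0302
grip_force: 0.0
time_s: 5.7
ee_pos: [0.6903, -0.0243, 0.0842]
eef_rot: [[0.057, 0.998, 0.0], [0.998, -0.057, -0.0], [-0.0, 0.0, -1.0]]
contact_force: [-2.1, 0.5, 4.5]
finger_gap: 0.0058
grip_force: 25.0
```

```bash
python3 -m inch '{"travel":[[0,0,-10],[0,0,-20],[0,0,-35],[0,0,-45],[0,0,-20],[0,0,0]],"dr":[[0,0,0],[0,0,0],[0,0,0],[0,0,0],[0,0,0],[0,0,0]],"grip":[-1,-1,-1,-1,-1,-1]}'
python3 -c "
from h import *
delta([.50,-.165,.20])"
```

```text
time_s: 6.3
ee_pos: [0.6926, -0.0247, 0.2188]
eef_rot: [[0.057, 0.998, 0.009], [0.998, -0.057, -0.002], [-0.001, 0.009, -1.0]]
contact_force: [-0.4, 0.4, 0.3]
finger_gap: 0.0056
grip_force: 25.0
travel mm [-151.  -184.5   17.3] yaw 86.74
```

```bash
python3 -m inch '{"travel":[[-38,0,0],[-38,0,0],[-38,0,0],[-37,0,0],[0,-42,0],[0,-42,0],[0,-42,0],[0,-42,0]],"dr":[[0,0,0],[0,0,0],[0,0,0],[0,0,0],[0,0,0],[0,0,0],[0,0,0],[0,0,0]],"grip":[-1,-1,-1,-1,-1,-1,-1,-1]}'
python3 -m inch '{"travel":[[0,-20,0],[0,0,0],[0,0,0],[0,0,0],[0,0,0],[0,0,0],[0,0,0]],"dr":[[0,0,0],[-0.122,0,0],[-0.122,0,0],[-0.122,0,0],[-0.122,0,0],[-0.122,0,0],[0,0,0]],"grip":[-1,-1,-1,-1,-1,-1,-1]}'
python3 - <<'E'
from h import *
s=r.sense();R=np.array(s['eef_rot']);e=np.array(s['ee_pos'])
b=e+R[:,2]*.065;print('bottom',b,'z-axis',R[:,2])
print('down in tool',R.T@np.array([0,0,-1]))
print(s['joint_positions'])
c=cap('side','side3');P=cloud(c)
m=(P[...,0]>.44)&(P[...,0]<.6)&(P[...,1]>-.24)&(P[...,1]<-.09)&(P[...,2]>.08)&(P[...,2]<.24)
a=c['img'];print(m.sum());cv2.imwrite('pics/side3c.png',cv2.convertScaleAbs(cv2.resize(a[120:330,150:400],None,fx=3,fy=2.8),alpha=1.5))
E
```

```text
time_s: 7.1
ee_pos: [0.5115, -0.165, 0.2113]
eef_rot: [[0.057, 0.998, -0.003], [0.998, -0.057, 0.002], [0.002, -0.003, -1.0]]
contact_force: [0.9, -0.6, 0.1]
finger_gap: 0.0063
grip_force: 25.0
time_s: 7.8
ee_pos: [0.4906, -0.1615, 0.2096]
eef_rot: [[0.058, 0.827, 0.56], [0.998, -0.052, -0.027], [0.007, 0.56, -0.828]]
contact_force: [-0.6, -0.3, -1.5]
finger_gap: 0.0055
grip_force: 25.0
bottom [ 0.52702596 -0.1632647   0.15580937] z-axis [ 0.5598394  -0.02666115 -0.8281721 ]
down in tool [-0.0069598  -0.56043066  0.8281721 ]
[-0.81097934 -0.05078295  2.13074887  0.63517321  0.71167786 -1.16681893]
1482
```

View pics/side3c.png

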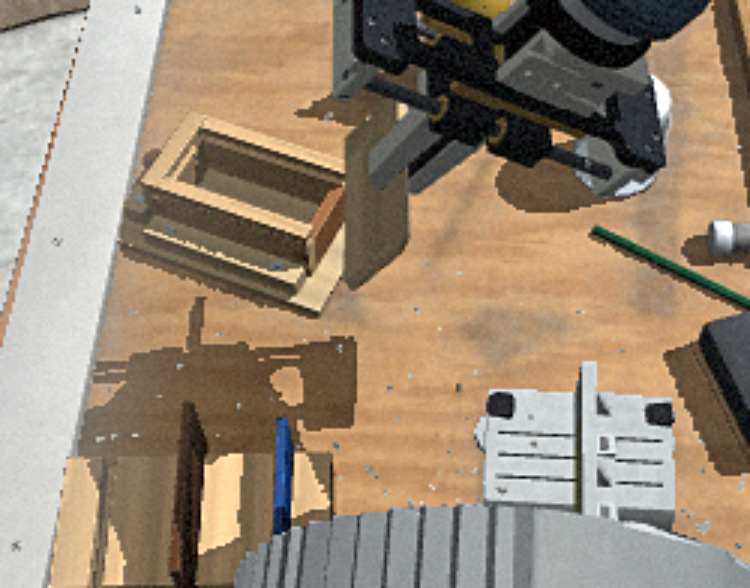

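```bash
python3 -m inch '{"travel":[[2,-15,-10],[0,-21,31],[0,-21,31],[0,-21,31],[0,-17,25],[0,0,0],[0,0,0]],"dr":[[0,0,0],[0,0,0],[0,0,0],[0,0,0],[0,0,0],[0,0,0],[0,0,0]],"grip":[-1,-1,-1,-1,-1,-1,-1]}'
python3 - <<'E'
from h import *
s=r.sense();R=np.array(s['eef_rot']);e=np.array(s['ee_pos'])
print('bottom',e+R[:,2]*.065)
P=cloud(cap('side','side4'))
m=(P[...,0]>.46)&(P[...,0]<.55)&(P[...,1]>-.24)&(P[...,1]<-.09)&(P[...,2]>.006)&(P[...,2]<.06)
Q=P[m];print(m.sum(),np.percentile(Q,[1,50,99],axis=0))
E
```

```text
time_s: 8.55
ee_pos: [0.478, -0.1604, 0.072]
eef_rot: [[0.054, 0.825, 0.562], [0.999, -0.047, -0.027], [0.005, 0.563, -0.827]]
contact_force: [0.7, 0.4, 0.4]
finger_gap: 0.0058
grip_force: 25.0
bottom [ 0.51451635 -0.16210388  0.0183138 ]
810 [[ 0.47586547 -0.23915319  0.00630224]
 [ 0.50861564 -0.16761795  0.03404297]
 [ 0.549295   -0.1015864   0.05903978]]
```

```bash
python3 -m inch '{"travel":[[0,-3,4],[0,-3,4],[0,-2,3],[0,0,0]],"dr":[[0,0,0],[0,0,0],[0,0,0],[0,0,0]],"grip":[-1,-1,-1,-1]}'
```

```text
time_s: 9.0
ee_pos: [0.4779, -0.1613, 0.0605]
eef_rot: [[0.054, 0.823, 0.565], [0.999, -0.045, -0.031], [-0.0, 0.566, -0.824]]
contact_force: [-0.3, -0.1, -1.8]
finger_gap: 0.0057
grip_force: 25.0
```

```bash
python3 -m inch '{"travel":[[0,-1,2],[0,-1,1.5],[0,0,0],[0,0,0]],"dr":[[0,0,0],[0,0,0],[0,0,0],[0,0,0]],"grip":[-1,-1,-1,-1]}'
```

```text
time_s: 9.4
ee_pos: [0.4771, -0.1606, 0.0548]
eef_rot: [[0.055, 0.824, 0.564], [0.998, -0.046, -0.03], [0.002, 0.564, -0.826]]
contact_force: [-0.2, -0.3, -0.8]
finger_gap: 0.0057
grip_force: 25.0
```

```bash
python3 -m inch '{"travel":[[0,0,0],[0,0,0],[0,0,0],[0,0,-6],[0,0,-8],[0,0,-15],[0,0,-25],[0,0,-35]],"dr":[[0,0,0],[0,0,0],[0,0,0],[0,0,0],[0,0,0],[0,0,0],[0,0,0],[0,0,0]],"grip":[-0.5,-0.5,-0.5,-0.5,-0.5,-0.5,-0.5,-0.5]}'
python3 -m inch '{"travel":[[0,0,-25],[0,40,-15],[0,20,-30],[0,0,-10],[0,0,0],[0,0,0],[0,0,0],[0,0,0]],"dr":[[0,0,0],[0,0,0],[0,0,0],[0.122,0,0],[0.122,0,0],[0.122,0,0],[0.122,0,0],[0.112,0,0]],"grip":[0,0.4,0.8,0.8,0.8,0.8,0.8,0.8]}'
python3 - <<'E'
from h import *
c=cap('wrist','w5');P=cloud(c)
m=(P[...,0]>.38)&(P[...,0]<.56)&(P[...,1]>-.30)&(P[...,1]<-.06)
a=c['img'];cv2.imwrite('pics/w5b.png',cv2.convertScaleAbs(a,alpha=1.3))
E
```

```text
time_s: 10.2
ee_pos: [0.426, -0.1573, 0.1277]
eef_rot: [[0.055, 0.826, 0.561], [0.998, -0.048, -0.027], [0.004, 0.562, -0.827]]
contact_force: [0.9, -1.1, 1.2]
finger_gap: 0.0235
grip_force: 0.0
time_s: 11.0
ee_pos: [0.432, -0.1581, 0.2281]
eef_rot: [[0.054, 0.999, 0.004], [0.999, -0.054, 0.001], [0.001, 0.004, -1.0]]
contact_force: [0.5, -0.1, 0.4]
finger_gap: 0.0814
grip_force: 0.0
```

View pics/w5b.png

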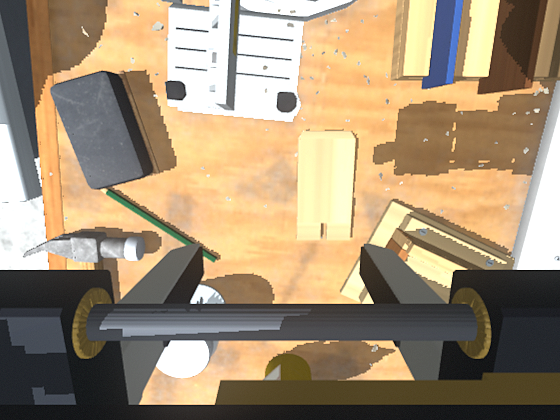

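```bash
cat >> h.py <<'E'
def panel(n,z0,z1,box):
    c=load(n);P=cloud(c);m=(P[...,2]>z0)&(P[...,2]<z1)&(P[...,0]>box[0])&(P[...,0]<box[1])&(P[...,1]>box[2])&(P[...,1]<box[3])
    k,l,st,_=cv2.connectedComponentsWithStats(m.astype(np.uint8)); i=1+st[1:,4].argmax();Q=P[l==i]
    (cx,cy),(w,h),a=cv2.minAreaRect((Q[:,:2]*1000).astype(np.float32))
    if w<h: w,h,a=h,w,a+90
    return np.median(Q[:,2]),w,h,a,cx,cy
E
python3 - <<'E'
from h import *
z,w,h,a,cx,cy=panel('w5',.0035,.010,(.40,.56,-.30,-.06));print(z,w,h,a,cx,cy)
a=a%180;t=np.radians(a)
p=np.array([cx,cy])-40*np.array([np.cos(t),np.sin(t)])
delta([p[0]/1000,p[1]/1000,.08],a)
E
```

```text
0.006362252750972686 119.60796356201172 60.29936599731445 86.87022399902344 479.10687255859375 -160.91949462890625
travel mm [-39.9  45.4 147.4] yaw 86.89
dz 0.0004
```

```bash
python3 -m inch '{"travel":[[-16,23,0],[-16,22.4,0],[0,0,40],[0,0,40],[0,0,40],[0,0,27],[0,0,0]],"dr":[[0,0,0],[0,0,0],[0,0,0],[0,0,0],[0,0,0],[0,0,0],[0,0,0]],"grip":[0.53,0.53,0.53,0.53,0.53,0.53,0.53]}'
python3 - <<'E'
from h import *
cap('wrist','w6');cap('side','s6')
t=np.radians(86.87);p=np.array([479.1,-160.9])-32*np.array([np.cos(t),np.sin(t)])
try: print(panel('w6',.0035,.010,(.40,.53,-.30,-.06)))
except Exception as e: print(e)
print(panel('s6',.0035,.010,(.40,.53,-.24,-.095)))
delta([p[0]/1000,p[1]/1000,.0230],86.87)
E
```

```text
time_s: 11.75
ee_pos: [0.4735, -0.1901, 0.0769]
eef_rot: [[0.054, 0.999, 0.002], [0.998, -0.054, 0.008], [0.008, 0.001, -1.0]]
contact_force: [0.3, 0.9, 0.5]
finger_gap: 0.0713
grip_force: 0.0
(np.float64(0.006316102660662182), 119.90885162353516, 60.26519012451172, 86.8250732421875, 478.9422302246094, -160.98219299316406)
(np.float64(0.0051538247798504355), 121.07463073730469, 59.8630485534668, 87.01184844970703, 481.0265197753906, -160.74139404296875)
travel mm [-1.   0.7 57.8] yaw 86.9
dz 0.0005
```

```bash
python3 -m inch '{"travel":[[-1,0.7,30],[0,0,17],[0,0,7],[0,0,3],[0,0,0],[0,0,0],[0,0,0]],"dr":[[0,0,0],[0,0,0],[0,0,0],[0,0,0],[0,0,0],[0,0,0],[0,0,0]],"grip":[0.53,0.53,0.53,0.53,0.53,0.53,0.53]}'
```

```text
time_s: 12.55
ee_pos: [0.4782, -0.1932, 0.0245]
eef_rot: [[0.054, 0.999, 0.009], [0.999, -0.054, 0.002], [0.002, 0.009, -1.0]]
contact_force: [-0.6, -0.2, -0.3]
finger_gap: 0.0711
grip_force: 0.0
```

```bash
python3 -m inch '{"travel":[[0,0,1],[0,0,0],[0,0,0],[0,0,0],[0,0,0],[0,0,0]],"dr":[[0,0,0],[0,0,0],[0,0,0],[0,0,0],[0,0,0],[0,0,0]],"grip":[0.53,0,0,0,0,0]}' 35
python3 -c "
from h import *
delta([.5,0,0])
s=r.sense();print(s['ee_pos'],s['eef_rot'])"
```

```text
time_s: 13.15
ee_pos: [0.4776, -0.1929, 0.0226]
eef_rot: [[0.054, 0.999, 0.008], [0.999, -0.054, 0.003], [0.003, 0.008, -1.0]]
contact_force: [-0.8, 1.4, 1.8]
finger_gap: 0.0593
grip_force: 35.0
travel mm [193.7  11.8  23.3] yaw 86.92
[ 0.47761668 -0.19286179  0.02261071] [[ 0.05376435  0.99852266  0.00786749]
 [ 0.99854884 -0.05378689  0.00268143]
 [ 0.00310063  0.00771191 -0.99996546]]
```

```bash
python3 -m inch '{"travel":[[0,0,-10],[0,0,-30],[0,0,-40],[0,0,-25],[0,0,0],[0,0,0],[0,0,0],[0,0,0]],"dr":[[0,0,0],[0,0,0],[0,0,0],[0,0,0],[0,0,0.08],[0,0,0.14],[0,0,0.14],[0,0,0.14]],"grip":[0,0,0,0,0,0,0,0]}'
python3 -m inch '{"travel":[[0,0,0],[0,0,0],[0,0,0],[0,0,0],[0,0,0],[0,0,0],[0,0,0],[0,0,0]],"dr":[[0,0,0.14],[0,0,0.14],[0,0,0.14],[0,0,0.14],[0,0,0.14],[0,0,0.14],[0,0,0.14],[0,0,0.14]],"grip":[0,0,0,0,0,0,0,0]}'
python3 -m inch '{"travel":[[0,0,0],[0,0,0],[0,0,0],[0,0,0],[0,0,0]],"dr":[[0,0,0.14],[0,0,0.14],[0,0,0.1],[0,0,0],[0,0,0]],"grip":[0,0,0,0,0]}'
python3 - <<'E'
from h import *
cap('wrist','w7');cap('top','t7');cap('side','s7')
for n in('w7','t7','s7'):
  try:print(n,'drawer',drawer(n))
  except Exception as e:print(e)
  try:print(n,'panel',panel(n,.09,.125,(.40,.62,-.32,-.1)))
  except Exception as e:print(e)
delta([.593,-.2713,.13],-28)
cv2.imwrite('pics/w7b.png',cv2.convertScaleAbs(load('w7')['img'],alpha=1.3))
E
```

```text
time_s: 13.95
ee_pos: [0.4767, -0.1931, 0.1282]
eef_rot: [[0.531, 0.847, 0.008], [0.847, -0.531, 0.002], [0.006, 0.006, -1.0]]
contact_force: [0.4, 0.1, -1.0]
finger_gap: 0.0598
grip_force: 35.0
time_s: 14.75
ee_pos: [0.4766, -0.1931, 0.128]
eef_rot: [[0.994, -0.109, 0.008], [-0.109, -0.994, 0.003], [0.007, -0.003, -1.0]]
contact_force: [-0.4, 0.9, -0.3]
finger_gap: 0.0594
grip_force: 35.0
time_s: 15.25
ee_pos: [0.4767, -0.1931, 0.1279]
eef_rot: [[0.887, -0.462, 0.008], [-0.462, -0.887, 0.003], [0.006, -0.006, -1.0]]
contact_force: [-0.5, 0.9, -1.0]
finger_gap: 0.0592
grip_force: 35.0
w7 drawer (np.float64(0.0629877533614053), 57.615421295166016, 12.515002250671387, -28.112903594970703, array([ 547.27764548, -281.63967122]))
w7 panel (np.float64(0.11146076700926841), 114.43157958984375, 87.84635162353516, 152.1712646484375, 506.150390625, -208.88026428222656)
t7 drawer (np.float64(0.06166126018027871), 107.17451477050781, 74.2457504272461, -28.118633270263672, array([ 604.64706346, -275.48602192]))
t7 panel (np.float64(0.11148116160002886), 0.0, 0.0, 0.0, 464.8728332519531, -156.57984924316406)
s7 drawer (np.float64(0.06129854495596833), 128.4459991455078, 75.56397247314453, -27.781578063964844, array([ 596.18415151, -270.90727313]))
s7 panel (np.float64(0.10903812295476456), 63.003456115722656, 23.013328552246094, 66.77481079101562, 551.818359375, -230.43434143066406)
travel mm [139.3  15.4  -1.6] yaw -27.59
dz 0.0072
```

View pics/w7b.png

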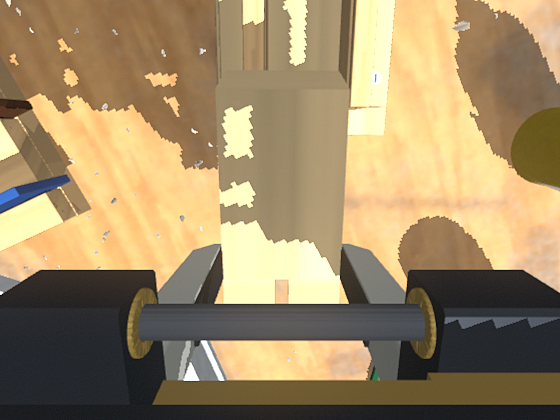

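```bash
cat >> h.py <<'E'
def rel(n,zp):
    c=load(n);P=cloud(c);t=np.radians(-28.0);R=np.array([[np.cos(t),-np.sin(t)],[np.sin(t),np.cos(t)]])
    D=(P[...,:2]*1000-np.array([592.9,-271.4]))@R;z=P[...,2]*1000
    for x in range(-220,80,10):
        o=[]
        for lo,hi in((zp-2,zp+2.5),(60,66)):
            k=(abs(D[...,0]-x)<4)&(z>lo)&(z<hi)&(abs(D[...,1])<42)
            o+= [k.sum(),*(np.round(np.percentile(D[k][:,1],[1,99]),1) if k.sum()>15 else (0,0)),np.median(z[k]).round(1) if k.sum()>15 else 0]
        if o[0]>15 or o[4]>15:print(x,o)
E
python3 -c "
from h import *
rel('w7',111.4)"
```

```text
-160 [np.int64(1127), np.float64(-15.2), np.float64(41.6), np.float64(111.6), np.int64(0), 0, 0, 0]
-150 [np.int64(1466), np.float64(-15.2), np.float64(41.5), np.float64(111.6), np.int64(0), 0, 0, 0]
-140 [np.int64(1684), np.float64(-15.2), np.float64(41.4), np.float64(111.6), np.int64(0), 0, 0, 0]
-130 [np.int64(1820), np.float64(-22.8), np.float64(41.4), np.float64(111.6), np.int64(0), 0, 0, 0]
-120 [np.int64(1810), np.float64(-15.0), np.float64(41.3), np.float64(111.5), np.int64(0), 0, 0, 0]
-110 [np.int64(1918), np.float64(-15.1), np.float64(41.4), np.float64(111.5), np.int64(0), 0, 0, 0]
-100 [np.int64(2003), np.float64(-15.0), np.float64(41.4), np.float64(111.5), np.int64(0), 0, 0, 0]
-90 [np.int64(2093), np.float64(-14.9), np.float64(41.3), np.float64(111.4), np.int64(0), 0, 0, 0]
-80 [np.int64(2198), np.float64(-14.9), np.float64(41.5), np.float64(111.4), np.int64(0), 0, 0, 0]
-70 [np.int64(2289), np.float64(-14.8), np.float64(41.4), np.float64(111.4), np.int64(0), 0, 0, 0]
-60 [np.int64(2400), np.float64(-14.7), np.float64(41.3), np.float64(111.3), np.int64(247), np.float64(-36.2), np.float64(-24.5), np.float64(63.3)]
-50 [np.int64(1209), np.float64(-11.8), np.float64(40.7), np.float64(110.3), np.int64(317), np.float64(-36.2), np.float64(-24.4), np.float64(63.1)]
-40 [np.int64(0), 0, 0, 0, np.int64(610), np.float64(-36.1), np.float64(37.4), np.float64(63.2)]
-30 [np.int64(0), 0, 0, 0, np.int64(684), np.float64(-35.9), np.float64(37.2), np.float64(63.2)]
-20 [np.int64(0), 0, 0, 0, np.int64(703), np.float64(-36.1), np.float64(37.1), np.float64(63.3)]
-10 [np.int64(0), 0, 0, 0, np.int64(683), np.float64(-36.1), np.float64(37.0), np.float64(63.2)]
```

```bash
python3 -m inch '{"travel":[[-18,7.5,0],[-18,7,0],[0,0,25],[0,0,20],[0,0,10],[0,0,3],[0,0,0],[0,0,0]],"dr":[[0,0,0.006],[0,0,0],[0,0,0],[0,0,0],[0,0,0],[0,0,0],[0,0,0],[0,0,0]],"grip":[0,0,0,0,0,0,0,0]}'
python3 - <<'E'
from h import *
cap('wrist','w8');rel('w8',53.3);delta([.593,-.2713,.0695],-28)
E
```

```text
time_s: 16.2
ee_pos: [0.4392, -0.1894, 0.0699]
eef_rot: [[0.883, -0.469, 0.009], [-0.469, -0.883, 0.002], [0.007, -0.006, -1.0]]
contact_force: [-0.6, -0.5, -0.6]
finger_gap: 0.0596
grip_force: 35.0
-200 [np.int64(257), np.float64(-29.1), np.float64(29.4), np.float64(53.5), np.int64(0), 0, 0, 0]
-190 [np.int64(1432), np.float64(-29.3), np.float64(29.5), np.float64(53.7), np.int64(0), 0, 0, 0]
-180 [np.int64(1711), np.float64(-29.5), np.float64(29.3), np.float64(53.7), np.int64(68), np.float64(-29.9), np.float64(29.9), np.float64(63.4)]
-170 [np.int64(1914), np.float64(-37.0), np.float64(37.1), np.float64(53.7), np.int64(316), np.float64(-41.6), np.float64(41.8), np.float64(63.3)]
-160 [np.int64(1862), np.float64(-29.5), np.float64(29.4), np.float64(53.6), np.int64(0), 0, 0, 0]
-150 [np.int64(1952), np.float64(-29.5), np.float64(29.3), np.float64(53.6), np.int64(0), 0, 0, 0]
-140 [np.int64(2021), np.float64(-29.6), np.float64(29.2), np.float64(53.6), np.int64(0), 0, 0, 0]
-130 [np.int64(2123), np.float64(-29.5), np.float64(29.2), np.float64(53.6), np.int64(0), 0, 0, 0]
-120 [np.int64(2264), np.float64(-29.6), np.float64(29.2), np.float64(53.6), np.int64(0), 0, 0, 0]
-110 [np.int64(2352), np.float64(-29.6), np.float64(29.1), np.float64(53.5), np.int64(0), 0, 0, 0]
-100 [np.int64(2390), np.float64(-29.7), np.float64(29.1), np.float64(53.5), np.int64(0), 0, 0, 0]
-90 [np.int64(2383), np.float64(-28.9), np.float64(28.3), np.float64(53.1), np.int64(0), 0, 0, 0]
-80 [np.int64(66), np.float64(-24.8), np.float64(24.0), np.float64(51.9), np.int64(0), 0, 0, 0]
-60 [np.int64(125), np.float64(-36.1), np.float64(37.4), np.float64(54.1), np.int64(679), np.float64(-35.9), np.float64(37.0), np.float64(62.9)]
travel mm [174.2   0.2   1.8] yaw -28.0
dz -0.0
```

```bash
python3 -m inch '{"travel":[[5,-0.7,0.4],[8,0,0],[8,0,0],[8,0,0],[8,0,0],[0,0,0]],"dr":[[0,0,-0.003],[0,0,0],[0,0,0],[0,0,0],[0,0,0],[0,0,0]],"grip":[0,0,0,0,0,0]}'
python3 - <<'E'
from h import *
cap('wrist','w9');rel('w9',53.3);delta([.593,-.2713,.0695],-28)
E
```

```text
time_s: 16.85
ee_pos: [0.4729, -0.2065, 0.0691]
eef_rot: [[0.884, -0.467, 0.009], [-0.467, -0.884, 0.002], [0.007, -0.006, -1.0]]
contact_force: [0.1, -0.0, 0.4]
finger_gap: 0.0593
grip_force: 35.0
-160 [np.int64(633), np.float64(-28.8), np.float64(30.1), np.float64(52.8), np.int64(0), 0, 0, 0]
-150 [np.int64(1434), np.float64(-28.6), np.float64(30.2), np.float64(52.9), np.int64(0), 0, 0, 0]
-140 [np.int64(1742), np.float64(-28.9), np.float64(30.2), np.float64(52.8), np.int64(76), np.float64(-29.2), np.float64(30.6), np.float64(63.0)]
-130 [np.int64(1943), np.float64(-37.2), np.float64(38.0), np.float64(52.9), np.int64(301), np.float64(-41.9), np.float64(41.6), np.float64(63.0)]
-120 [np.int64(1863), np.float64(-28.7), np.float64(30.0), np.float64(52.8), np.int64(0), 0, 0, 0]
-110 [np.int64(1944), np.float64(-28.7), np.float64(30.1), np.float64(52.8), np.int64(0), 0, 0, 0]
-100 [np.int64(2040), np.float64(-28.7), np.float64(30.0), np.float64(52.8), np.int64(0), 0, 0, 0]
-90 [np.int64(2119), np.float64(-28.7), np.float64(30.0), np.float64(52.8), np.int64(0), 0, 0, 0]
-80 [np.int64(2237), np.float64(-28.7), np.float64(30.0), np.float64(52.8), np.int64(0), 0, 0, 0]
-70 [np.int64(2307), np.float64(-28.7), np.float64(29.9), np.float64(52.8), np.int64(0), 0, 0, 0]
-60 [np.int64(2134), np.float64(-28.6), np.float64(29.9), np.float64(52.8), np.int64(911), np.float64(-36.1), np.float64(37.1), np.float64(63.2)]
-50 [np.int64(1586), np.float64(-24.2), np.float64(25.6), np.float64(52.1), np.int64(1239), np.float64(-36.0), np.float64(37.1), np.float64(63.2)]
-40 [np.int64(7), 0, 0, 0, np.int64(1301), np.float64(-35.9), np.float64(37.2), np.float64(63.2)]
-30 [np.int64(10), 0, 0, 0, np.int64(1359), np.float64(-36.0), np.float64(37.1), np.float64(63.3)]
-20 [np.int64(5), 0, 0, 0, np.int64(425), np.float64(-36.0), np.float64(36.9), np.float64(63.1)]
travel mm [137.3   1.3   0.2] yaw -27.85
dz 0.0027
```

```bash
python3 -m inch '{"travel":[[5,0,-0.4],[7,0,0],[8,0,0],[8,0,0],[6,0,0],[0,0,0]],"dr":[[0,0,0],[0,0,0],[0,0,0],[0,0,0],[0,0,0],[0,0,0]],"grip":[0,0,0,0,0,0]}'
python3 -c "
from h import *
delta([.593,-.2713,.0695],-28)"
```

```text
time_s: 17.5
ee_pos: [0.5027, -0.2222, 0.0697]
eef_rot: [[0.884, -0.467, 0.009], [-0.467, -0.884, 0.002], [0.007, -0.006, -1.0]]
contact_force: [-0.0, 0.0, -1.1]
finger_gap: 0.0593
grip_force: 35.0
travel mm [102.8   1.2   0.9] yaw -27.85
dz 0.0026
```

Free so far, no force. I'll go on until the fingers are near the back.

```bash
python3 -m inch '{"travel":[[6,0,0],[7,0,0],[7,0,0],[4,0,0],[0,0,0]],"dr":[[0,0,0],[0,0,0],[0,0,0],[0,0,0],[0,0,0]],"grip":[0,0,0,0,0]}'
python3 - <<'E'
from h import *
cap('wrist','w10');rel('w10',53);delta([.593,-.2713,.0695],-28)
E
```

```text
time_s: 18.0
ee_pos: [0.5236, -0.2332, 0.0698]
eef_rot: [[0.884, -0.467, 0.008], [-0.467, -0.884, 0.002], [0.006, -0.006, -1.0]]
contact_force: [-0.2, 0.8, -1.4]
finger_gap: 0.0595
grip_force: 35.0
-100 [np.int64(1140), np.float64(-28.6), np.float64(30.4), np.float64(53.5), np.int64(0), 0, 0, 0]
-90 [np.int64(1543), np.float64(-28.4), np.float64(30.3), np.float64(53.5), np.int64(23), np.float64(-29.0), np.float64(30.7), np.float64(63.0)]
-80 [np.int64(1743), np.float64(-28.6), np.float64(30.3), np.float64(53.5), np.int64(74), np.float64(-29.0), np.float64(30.8), np.float64(62.8)]
-70 [np.int64(1949), np.float64(-36.0), np.float64(37.7), np.float64(53.5), np.int64(280), np.float64(-41.7), np.float64(41.8), np.float64(63.0)]
-60 [np.int64(1615), np.float64(-24.5), np.float64(25.6), np.float64(53.4), np.int64(647), np.float64(-36.0), np.float64(37.3), np.float64(63.2)]
-50 [np.int64(1685), np.float64(-24.4), np.float64(25.2), np.float64(53.4), np.int64(910), np.float64(-35.9), np.float64(37.2), np.float64(63.3)]
-40 [np.int64(1760), np.float64(-24.3), np.float64(25.3), np.float64(53.4),
[... 343 characters left out ...]
), np.float64(63.3)]
-10 [np.int64(2049), np.float64(-24.5), np.float64(25.1), np.float64(53.4), np.int64(1105), np.float64(-36.0), np.float64(36.9), np.float64(63.3)]
0 [np.int64(2145), np.float64(-24.4), np.float64(25.2), np.float64(53.3), np.int64(1177), np.float64(-36.0), np.float64(37.0), np.float64(63.3)]
10 [np.int64(1324), np.float64(-24.4), np.float64(25.4), np.float64(52.2), np.int64(1243), np.float64(-36.1), np.float64(37.1), np.float64(63.2)]
20 [np.int64(5), 0, 0, 0, np.int64(1311), np.float64(-36.2), np.float64(37.0), np.float64(63.3)]
30 [np.int64(5), 0, 0, 0, np.int64(1378), np.float64(-36.2), np.float64(37.1), np.float64(63.2)]
travel mm [79.7  1.3  0.7] yaw -27.85
dz 0.0027
```

```bash
python3 -m inch '{"travel":[[4,0,0],[2,0,0],[0,0,0],[0,0,0],[0,0,0],[0,0,0],[-10,0,0],[-20,0,0]],"dr":[[0,0,0],[0,0,0],[0,0,0],[0,0,0],[0,0,0],[0,0,0],[0,0,0],[0,0,0]],"grip":[0,0,0,0.5,0.5,0.5,0.5,0.5]}'
python3 -m inch '{"travel":[[-18,0,0],[-5,0,0],[0,0,3.5],[0,0,0],[0,0,0],[0,0,0],[0,0,0]],"dr":[[0,0,0],[0,0,0],[0,0,0],[0,0,0],[0,0,0],[0,0,0],[0,0,0]],"grip":[0.5,0.5,-0.57,-0.57,-0.57,-0.57,-0.57]}'
python3 - <<'E'
from h import *
cap('wrist','w11');rel('w11',53);delta([.593,-.2713,.0695],-28)
cap('side','s11')
E
```

```text
time_s: 18.85
ee_pos: [0.5019, -0.2218, 0.0697]
eef_rot: [[0.884, -0.467, 0.009], [-0.467, -0.884, 0.002], [0.007, -0.006, -1.0]]
contact_force: [0.2, 0.9, -0.3]
finger_gap: 0.0694
grip_force: 0.0
time_s: 19.55
ee_pos: [0.4818, -0.211, 0.066]
eef_rot: [[0.884, -0.467, 0.008], [-0.467, -0.884, 0.003], [0.006, -0.006, -1.0]]
contact_force: [-0.4, 0.5, -0.3]
finger_gap: 0.0344
grip_force: 0.0
-130 [np.int64(34), np.float64(-16.4), np.float64(18.1), np.float64(53.1), np.int64(42), np.float64(-16.5), np.float64(18.1), np.float64(62.7)]
-120 [np.int64(209), np.float64(-29.8), np.float64(31.6), np.float64(53.5), np.int64(348), np.float64(-30.3), np.float64(32.1), np.float64(63.2)]
-100 [np.int64(1609), np.float64(-28.3), np.float64(30.4), np.float64(52.4), np.int64(0), 0, 0, 0]
-90 [np.int64(1854), np.float64(-28.4), np.float64(30.5), np.float64(52.4), np.int64(0), 0, 0, 0]
-80 [np.int64(2166), np.float64(-28.4), np.float64(30.5), np.float64(52.3), np.int64(0), 0, 0, 0]
-70 [np.int64(2278), np.float64(-28.3), np.float64(30.4), np.float64(52.4), np.int64(0), 0, 0, 0]
-60 [np.int64(2116), np.
[... 206 characters left out ...]
(1225), np.float64(-36.0), np.float64(37.1), np.float64(63.2)]
-40 [np.int64(2244), np.float64(-24.4), np.float64(25.6), np.float64(52.4), np.int64(1290), np.float64(-35.9), np.float64(37.1), np.float64(63.2)]
-30 [np.int64(2364), np.float64(-24.5), np.float64(25.6), np.float64(52.3), np.int64(1370), np.float64(-36.0), np.float64(37.2), np.float64(63.2)]
-20 [np.int64(2479), np.float64(-24.5), np.float64(25.5), np.float64(52.4), np.int64(1433), np.float64(-36.1), np.float64(37.1), np.float64(63.2)]
-10 [np.int64(1521), np.float64(-24.5), np.float64(25.5), np.float64(52.3), np.int64(240), np.float64(-36.0), np.float64(37.1), np.float64(63.2)]
travel mm [126.6   1.3  -2.8] yaw -27.85
dz 0.0027
```

```bash
python3 -m inch '{"travel":[[6,0,0],[6,0,0],[5,0,0],[5,0,0],[5,0,0],[5,0,0],[5,0,0],[0,0,0]],"dr":[[0,0,0],[0,0,0],[0,0,0],[0,0,0],[0,0,0],[0,0,0],[0,0,0],[0,0,0]],"grip":[-0.57,-0.57,-0.57,-0.57,-0.57,-0.57,-0.57,-0.57]}'
python3 -c "
from h import *
delta([.593,-.2713,.0695],-28)"
```

```text
time_s: 20.45
ee_pos: [0.5149, -0.2286, 0.0663]
eef_rot: [[0.884, -0.467, 0.009], [-0.467, -0.884, 0.002], [0.007, -0.006, -1.0]]
contact_force: [-0.6, -0.1, -0.5]
finger_gap: 0.0198
grip_force: 0.0
travel mm [89.1  1.2 -2.6] yaw -27.85
dz 0.0026
```

```bash
python3 -m inch '{"travel":[[4,0,0],[4,0,0],[4,0,0],[3,0,0],[0,0,0]],"dr":[[0,0,0],[0,0,0],[0,0,0],[0,0,0],[0,0,0]],"grip":[-0.57,-0.57,-0.57,-0.57,-0.57]}'
python3 - <<'E'
from h import *
delta([.593,-.2713,.0695],-28)
cap('wrist','w12');rel('w12',52.5)
E
```

```text
time_s: 20.95
ee_pos: [0.5279, -0.2354, 0.0664]
eef_rot: [[0.884, -0.467, 0.008], [-0.467, -0.884, 0.002], [0.006, -0.006, -1.0]]
contact_force: [-0.8, -0.1, 0.6]
finger_gap: 0.0198
grip_force: 0.0
travel mm [74.4  1.3 -2.7] yaw -27.85
dz 0.0026
-80 [np.int64(0), 0, 0, 0, np.int64(24), np.float64(-9.2), np.float64(10.9), np.float64(65.1)]
-70 [np.int64(218), np.float64(-24.7), np.float64(28.4), np.float64(52.7), np.int64(337), np.float64(-23.3), np.float64(24.9), np.float64(63.0)]
-60 [np.int64(1404), np.float64(-24.5), np.float64(25.5), np.float64(52.3), np.int64(641), np.float64(-36.0), np.float64(37.3), np.float64(63.3)]
-50 [np.int64(1487), np.float64(-24.4), np.float64(25.6), np.float64(52.3), np.int64(931), np.float64(-36.0), np.float64(37.1), np.float64(63.2)]
-40 [np.int64(1767), np.float64(-24.5), np.float64(25.6), np.float64(52.3), np.int64(973), np.float64(-36.1), np.float64(37.0), np.float64(63.3)]
-30 [np.int64(1867), np.float64(-24.5), np.float64(25.3), np.float64(52.3), np.int64(1016), np.float64(-36.1), np.float64(37.0), np.float64(63.3)]
-20 [np.int64(1975), np.float
[... 292 characters left out ...]
64(-24.5), np.float64(25.4), np.float64(52.3), np.int64(1192), np.float64(-36.1), np.float64(37.1), np.float64(63.2)]
10 [np.int64(2231), np.float64(-24.6), np.float64(25.4), np.float64(52.3), np.int64(1265), np.float64(-36.1), np.float64(37.0), np.float64(63.2)]
20 [np.int64(2368), np.float64(-24.6), np.float64(25.4), np.float64(52.3), np.int64(1340), np.float64(-36.2), np.float64(36.9), np.float64(63.2)]
30 [np.int64(2507), np.float64(-24.6), np.float64(25.4), np.float64(52.3), np.int64(1420), np.float64(-36.2), np.float64(37.0), np.float64(63.2)]
40 [np.int64(2279), np.float64(-24.6), np.float64(25.4), np.float64(52.3), np.int64(665), np.float64(-36.1), np.float64(36.9), np.float64(63.2)]
```

```bash
python3 -m inch '{"travel":[[1,0,0],[1,0,0],[1,0,0],[1,0,0],[0,0,0],[0,0,0]],"dr":[[0,0,0],[0,0,0],[0,0,0],[0,0,0],[0,0,0],[0,0,0]],"grip":[-0.57,-0.57,-0.57,-0.57,-0.57,-0.57]}'
python3 -m inch '{"travel":[[1,0,0],[0.5,0,0],[0,0,0]],"dr":[[0,0,0],[0,0,0],[0,0,0]],"grip":[-0.57,-0.57,-0.57]}'
python3 -c "
from h import *
delta([.593,-.2713,.0695],-28)"
```

```text
time_s: 21.6
ee_pos: [0.531, -0.237, 0.0664]
eef_rot: [[0.884, -0.467, 0.008], [-0.467, -0.884, 0.003], [0.006, -0.006, -1.0]]
contact_force: [-0.6, 0.3, -0.3]
finger_gap: 0.0201
grip_force: 0.0
time_s: 21.9
ee_pos: [0.5319, -0.2374, 0.0663]
eef_rot: [[0.884, -0.467, 0.007], [-0.467, -0.884, 0.003], [0.005, -0.006, -1.0]]
contact_force: [-1.7, 0.7, 2.3]
finger_gap: 0.0198
grip_force: 1.0
travel mm [69.9  1.4 -2.9] yaw -27.85
dz 0.0027
```

```bash
python3 -m inch '{"travel":[[0.5,0,0],[0.5,0,0],[0,0,0],[0,0,0]],"dr":[[0,0,0],[0,0,0],[0,0,0],[0,0,0]],"grip":[-0.57,-0.57,-0.57,-0.57]}'
python3 -c "
from h import *
delta([.593,-.2713,.0695],-28)"
```

```text
time_s: 22.3
ee_pos: [0.5321, -0.2375, 0.0661]
eef_rot: [[0.884, -0.467, 0.006], [-0.467, -0.884, 0.004], [0.003, -0.006, -1.0]]
contact_force: [-5.2, 2.1, 2.4]
finger_gap: 0.0201
grip_force: 2.6
travel mm [69.7  1.4 -3.2] yaw -27.84
dz 0.0028
```

Firm stop with the finger faces at the back (x ≈ −62). I'll back off and check.

```bash
python3 -m inch '{"travel":[[-5,0,0],[-10,0,0],[-30,0,0],[-40,0,0],[0,0,-40],[0,0,-40],[0,0,0],[0,0,0]],"dr":[[0,0,0],[0,0,0],[0,0,0],[0,0,0],[0,0,0],[0,0,0],[0,0,0],[0,0,0]],"grip":[-0.57,-0.57,-0.57,-0.57,-0.57,-0.57,-0.57,-0.57]}'
python3 - <<'E'
from h import *
c=cap('wrist','w13');rel('w13',52.5)
cap('side','s13')
a=c['img'];cv2.imwrite('pics/w13b.png',cv2.convertScaleAbs(cv2.resize(a[0:260,150:450],None,fx=2.3,fy=2.3,interpolation=cv2.INTER_CUBIC),alpha=1.2))
P=cloud(c);t=np.radians(-28.0);R=np.array([[np.cos(t),-np.sin(t)],[np.sin(t),np.cos(t)]])
D=(P[...,:2]*1000-np.array([592.9,-271.4]))@R;z=P[...,2]*1000
for lo,hi,ys in((50,55,(8,22)),(50,55,(-22,-8)),(60,66,(-35,-27)),(60,66,(27,36))):
  k=(z>lo)&(z<hi)&(D[...,1]>ys[0])&(D[...,1]<ys[1])&(D[...,0]>-90)&(D[...,0]<90);print(lo,ys,np.percentile(D[k][:,0],[0.5,99.5]))
E
```

```text
time_s: 23.1
ee_pos: [0.4578, -0.199, 0.147]
eef_rot: [[0.884, -0.467, 0.011], [-0.467, -0.884, 0.001], [0.009, -0.006, -1.0]]
contact_force: [0.3, -0.5, -0.5]
finger_gap: 0.02
grip_force: 0.0
-60 [np.int64(671), np.float64(-31.8), np.float64(25.7), np.float64(52.4), np.int64(420), np.float64(-36.0), np.float64(37.1), np.float64(63.2)]
-50 [np.int64(867), np.float64(-24.6), np.float64(25.3), np.float64(52.3), np.int64(551), np.float64(-36.1), np.float64(37.2), np.float64(63.2)]
-40 [np.int64(1013), np.float64(-24.3), np.float64(25.2), np.float64(52.3), np.int64(558), np.float64(-36.1), np.float64(36.9), np.float64(63.3)]
-30 [np.int64(1092), np.float64(-24.6), np.float64(25.5), np.float64(52.3), np.int64(579), np.float64(-36.3), np.float64(37.2), np.float64(63.2)]
-20 [np.int64(1109), np.float64(-24.3), np.float64(25.2), np.float64(52.4), np.int64(609), np.float64(-36.3), np.float64(37.2), np.float64(63.2)]
-10 [np.int64(452), np.float64(-24.6), np.float64(25.2), np.float64(52.3), np.int64(2), 0, 0, 0]
50 (8, 22) [-61.8572677  -11.13722022]
50 (-22, -8) [-61.7236569  -11.12041877]
60 (-35, -27) [-62.10707013 -14.46062538]
60 (27, 36) [-62.13572497 -14.50451116]
```

View pics/w13b.png

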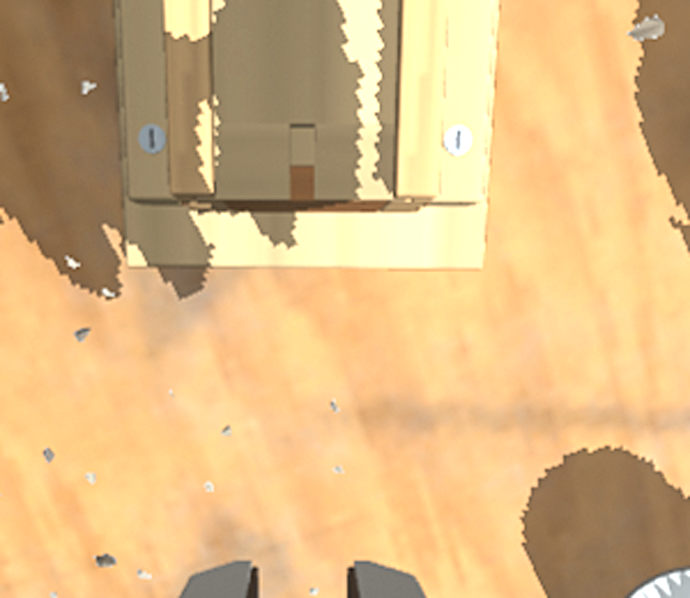

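The panel's tail edge is flush with the ends of the drawer sides (crop row ≈ 200, depth −61.8 against −62.1 mm). The slot sits at the back (crop (302,160)), the panel is level, and the gripper is clear. I'm handing it in.

```bash
python3 -c "
from cell import r
print(r.finish_job())"
```

```text
the job is handed in; nothing more can be done
None
```

The white-faced panel is fully home in the drawer: white face down, slotted tail measured within about 0.3 mm of flush with the back, gripper released and clear; handed in at about 23 s of the 69 s allowed, with no verdict shown.

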